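# Zero the pouch sealer's counter with the T-key

## Task

Zero the counter of the pouch sealer: first slide the shutter on its console fully open, then lift the T-handled reset key off its stand and with the key's tip press the button in the round well all the way down and hold it there for about a second, leaving the button in the square well alone. Then hang the key back on its stand as it was, and last slide the shutter fully shut. Do not push the other things on the bench about.

Things in the scene. Friction and masses are not known exactly. Their poses are not given: they have to be found in the camera images.
- sealer: Pouch sealer, fixed, beige. Origin on the table under the middle of its low front console (150 mm in x, 280 mm in y, top 73 mm high); x points to its rear body, which starts at x = 75 mm: 100 mm high, sealing jaw to 130, film roll to 148. Toward its -y end the console has a bay (floor 45 mm high), covered by the shutter; in it two wells stand at x = 0, y = -39 and y = -87 mm, in either order.
- shutter (a joint): Sliding shutter over the bay: 0 m fully shut, grows as it slides along the sealer's +y to 0.105 m fully open, where it clears both wells. May start a little open. Stays where it is left; about 1.5 N of friction.
- shutter_rib (a point): Point on the shutter's upright grip rib, 104 mm above the table, 13 mm below the rib's top; moves with it. Rib 12 mm thick along the sealer's y (the sliding direction), 50 mm long along its x, standing 38 mm above the shutter's plate (100 x 112 mm, top 79 mm above the table). Axes as the sealer's.
- round_well: The round well: an upright steel cylinder, 42 mm outside diameter, mouth 73 mm above the table, bore 18 mm. Origin on its axis at its underside, 45 mm above the table.
- zero_button (a joint): The counter's zero button, a black round spring cap of 15 mm diameter sunk in the round well: 0 m released, 0.005 m fully down (about 6 N), springs back.
- zero_button_top (a point): Centre of the top of the zero button's cap, 14 mm below the well's mouth (59 mm above the table) when released; pressed straight down.
- square_well: The square well: a steel block 42 x 42 mm with a square 18 mm hole, mouth 73 mm above the table. Origin at the centre of its underside, 45 mm above the table. Leave it alone.
- clock_button (a joint): Black square spring button sunk in the square well, 0 m released, 0.005 m fully down: not to be pressed.
- key_stand: Fixed stand for the key, origin under its centre: base 100 x 120 x 10 mm, two aluminium uprights at y = -45 and +45 mm, each 12 mm thick, 50 mm wide in x, with a seat on top 115 mm above the table between two cheeks that lean outward (22 mm apart at the seat, wider above, 135 mm high), open upward for a bar lying along the stand's y.
- reset_key: T-handled metal key, about 80 g, loose, hanging on the stand: a square bar 14 x 14 mm, 130 mm long along its y, and a stem from the bar's middle along its -z (12 mm thick, tip 7 mm). Origin at the bar's centre, 122 mm above the table while hanging, midway between the uprights (78 mm of bar free between them), bar along the stand's y.
- key_tip (a point): End of the key's tip, 97 mm below the bar's centre along the key's -z.
- glass_jar: Bystander: glass jar with steel cap, 84 mm diameter, 100 mm high; origin under its centre.
- soap_bottle: Bystander: white bottle, 66 mm diameter, 150 mm high; origin under its centre.
- sharps_pot: Bystander: yellow pot with red cap, 100 mm diameter, 130 mm high; origin under its centre.
- glove_box: Bystander: cardboard box 120 x 230 x 70 mm; origin under its centre.
- tape_roll: Bystander: roll of paper tape lying flat, 76 mm diameter, 25 mm high; origin under its centre.
- brush: Bystander: white cleaning brush, 170 mm long, lying along its x.
- cassette: Bystander: open steel tray 200 x 120 x 30 mm; origin under its centre.
Not all that is in view belongs to the job. What is meant by the reset_key is not orange, and is the smaller of those in its own colour.

How it is judged:
By the outcome, as a careful person would: the job done as asked, in the order asked, and still so for the second after the job is handed in, with the robot touching nothing.
It also fails if it takes over 72 s, if anything falls off the work surface, if the arm or the gripper's body presses on something with over 40 N, if the wrist force passes 120 N, or if a joint passes its speed limit or range.

## Robot

A 6-joint arm with a two-finger parallel gripper is mounted at the origin on the work surface. World frame = base frame: x ahead of the robot, y to its left, z up, the work surface at z = 0. Lengths are in m, angles in degrees, forces in N, time in s.
With the tool pointing down it reaches from about 0.275 to 0.825 m from the base axis. Payload 5.2 kg.
Tool frame: the origin (TCP) lies at the very end of the fingers, on their centre line; the grasp point (between the pads) lies 19 mm behind it (robot.grip_depth is the z of the grasp point in the tool frame, in m); z points along the fingers, y is the line along which they close (so a half turn about z gives the same grasp; the last joint's range is limited). The gripper opens to 93 mm and grips with 3 to 60 N. Pads are 15 mm wide; open, the fingers measure 128 mm over their backs; the gripper's body (75 mm by 188 mm) begins 65 mm behind the grasp point.
Start: joints at [-85.531, 14.817, 87.949, -0, 77.235, -11.62], TCP at [0.152, -0.528, 0.219] pointing down, gripper open.
Joint ranges: [-179.93, 179.93], [-52.35, 119.4], [10.71, 147.94], [-69.91, 249.91], [12.55, 155.21], [-178.61, 178.61]. Speed limits (degrees/s): [147.25, 147.25, 180, 180, 180, 180].

## Interface

Orientations are given as a 3x3 rotation matrix whose columns are the frame's x, y, z axes.
In Python, from station import sensors, imaging, robot, nets gives the robot as it stands.
- The arm moves only by the tool drive_tool, never from a script. Its argument "moves" is a list of rows, each an object of numbers: "tx", "ty", "tz": the shift along the world's x, y, z in mm; "wx", "wy", "wz": the turn, a rotation vector about the world's x, y, z in rad; "gripper": the gripper's target within -1 to 1 (shut at 1, half-way at 0, fully open at -1). In form: [{"tx": .., "ty": .., "tz": .., "wx": .., "wy": .., "wz": .., "gripper": ..}, ...]. A call has 1 to 10 rows; each row shifts and turns the commanded pose from where the row before left it; what a row does not reach is not made up. A row lasts 1/10 s, in which the tool goes at most 50 mm and 8.59 degrees, less where a joint would pass 70% of its speed; a pose out of reach is approached as far as the arm can. A call is refused whole if a number of a shift passes 50 or a number of a turn 0.15, either way. A call with a gripper value outside its range is refused whole. The fingers move at their own pace and stop on an object; "grip_force" is the grip in N (left out, the last holds). Time passes only in rows, so rows that do not move let the fingers close. It gives the time, the measured TCP pose, the force, the opening and the grip force at its end, in the units of the state.
- sensors.sense(): the state, without advancing time (a new reading comes with each control period).
- imaging.snapshot(name): name is "scene" or "top" or "wrist"; returns a dict with "img" (480x640x3 uint8, red, green, blue), "z_map" (480x640 float32, m along the optical axis (not along the pixel's ray), 0 where there is no reading), "fov_y" (degrees; the focal length in pixels is half the picture's height over the tangent of half this angle, whatever the lens; pixels are square), "cx", "cy" (the principal point, pixels), "dist_coeffs" ([k1, k2, p1, p2, k3] as OpenCV has them; the pictures are not rectified), "view" (4x4, takes a point from world to camera coordinates). Camera axes: x right, y down, z forward; pixel columns grow to the right and rows downward; lengths in m; the calibration is good to about 2 mm. A picture is of the moment at which its call begins.
- robot.job_done(): hands the job in; it is judged then, once.
Trained networks look in a picture, given as the dict that the camera call returned (one of the last four; its "shot" number tells which), for a name from the list of things; names that differ only in an ending like _2 or _b are one class to them, and where a whole thing is asked for, a point or a joint stands for the part that bears it (a point fixed in the world has none). Each returns a list of dicts, best first, with "conf" (0 to 1); they miss things now and then, are a little off and sometimes report something else, mostly with a low value. They report only what shows in the picture. A call takes as long as a camera call. They do not tell look-alikes from the thing itself.
- nets.regions_of(picture, target): "region" (480x640 bool, what is visible of it) and "point" ([column, row] in pixels, amid what is visible of it).
- nets.pinpoint(picture, target): "point" ([column, row] in pixels: a listed point, or the origin of a listed thing).
The state is a dict: "time_s": time; "joint_positions": joint angles; "joint_vel": joint speeds; "tau": joint torques, N m; "position": TCP position; "tool_rot": TCP orientation; "ft_force": force on the tool from outside, world axes, zero at the start; "ft_torque": the same for the moment, N m; "finger_gap": finger opening in m; "grasp_force": force on a finger pad.
Only numpy, scipy, OpenCV 4.12 (cv2) and the standard library are available. Lean on these libraries where they do the work, as an engineer would, in place of code of your own. Each camera call takes 0.05 s, during which the arm holds its last target. There are 200 camera calls.

## Working session

There is one attempt and no reset: what is moved stays moved. The work goes in short steps, Python scripts to look and compute and a tool call to move; the robot and the scene stay as the last step left them, time stands still between calls to the robot, and variables do not carry over. Pictures are saved under pics/ and viewed, at most 10 in all, crops included, and the job is handed in when it is done.

Besides the shell and the picture viewer there is one more tool, called after "Call:" as name([rows], argument=value, ...), one row to a line, values as JSON. drive_tool: Moves the arm, as the interface text tells. Its arguments: {"type":"object","properties":{"moves":{"type":"array"},"grip_force":{"type":"number"}},"required":["moves"]}

```bash
mkdir -p pics; ls
cat > h.py <<'E'
import numpy as np, cv2
from station import sensors, imaging, robot, nets
def K(p):
    f=240/np.tan(np.radians(p["fov_y"])/2); return np.array([[f,0,p["cx"]],[0,f,p["cy"]],[0,0,1.]])
def ray(p,uv):
    q=cv2.undistortPoints(np.array([[uv]],float),K(p),np.array(p["dist_coeffs"],float))[0,0]
    V=np.linalg.inv(p["view"]); return V[:3,3],V[:3,:3]@np.array([q[0],q[1],1.])
def at_z(p,uv,z):
    o,d=ray(p,uv); return o+d*(z-o[2])/d[2]
def cloud(p,m):
    r,c=np.nonzero(m&(p["z_map"]>0)); z=p["z_map"][r,c]
    q=cv2.undistortPoints(np.stack([c,r],1).astype(float)[:,None],K(p),np.array(p["dist_coeffs"],float))[:,0]
    P=np.c_[q*z[:,None],z]; V=np.linalg.inv(p["view"]); return P@V[:3,:3].T+V[:3,3]
def proj(p,X):
    V=p["view"]; r,_=cv2.Rodrigues(V[:3,:3]); return cv2.projectPoints(np.array(X,float).reshape(-1,1,3),r,V[:3,3],K(p),np.array(p["dist_coeffs"],float))[0][:,0]
def save(p,n,box=None):
    im=p["img"][...,::-1]
    if box: a,b,c,d=box; im=cv2.resize(im[b:d,a:c],None,fx=min(800/(c-a),600/(d-b)),fy=min(800/(c-a),600/(d-b)),interpolation=cv2.INTER_CUBIC)
    cv2.imwrite("pics/"+n,im)
E
python3 - <<'E'
from h import *
np.set_printoptions(precision=3,suppress=True)
for n in("top","scene"):
    p=imaging.snapshot(n); save(p,n+".png")
    print(n,np.linalg.inv(p["view"])[:3,3])
    for t in "sealer shutter_rib round_well square_well zero_button_top key_stand reset_key key_tip glass_jar soap_bottle sharps_pot glove_box tape_roll brush cassette".split():
        for r in nets.pinpoint(p,t)[:3]: print(t,np.round(r["point"]),round(r["conf"],2), at_z(p,r["point"],{"shutter_rib":.104,"round_well":.045,"square_well":.045,"zero_button_top":.059,"reset_key":.122,"key_tip":.025}.get(t,0)))
E
```

```text
pics
top [ 0.354 -0.044  1.978]
sealer [346. 245.] 0.92 [ 0.473 -0.129  0.   ]
sealer [229. 296.] 0.69 [0.313 0.256 0.   ]
shutter_rib [364. 238.] 0.68 [ 0.489 -0.18   0.104]
square_well [373. 238.] 0.48 [ 0.491 -0.214  0.045]
square_well [166. 203.] 0.48 [0.619 0.451 0.045]
key_stand [219. 225.] 0.73 [0.549 0.289 0.   ]
reset_key [149. 253.] 0.85 [0.453 0.485 0.122]
reset_key [213. 223.] 0.54 [0.543 0.285 0.122]
reset_key [165. 320.] 0.54 [0.25  0.437 0.122]
key_tip [172. 320.] 0.67 [0.242 0.439 0.025]
key_tip [219. 226.] 0.64 [0.543 0.285 0.025]
glass_jar [233. 163.] 0.79 [0.754 0.239 0.   ]
soap_bottle [346. 244.] 0.74 [ 0.477 -0.13   0.   ]
soap_bottle [162. 203.] 0.62 [0.625 0.477 0.   ]
sharps_pot [444. 200.] 0.58 [ 0.615 -0.457  0.   ]
glove_box [480. 261.] 0.95 [ 0.412 -0.568  0.   ]
glove_box [270. 289.] 0.67 [0.336 0.121 0.   ]
tape_roll [215. 226.] 0.43 [0.547 0.301 0.   ]
brush [227. 297.] 0.91 [0.312 0.263 0.   ]
brush [345. 247.] 0.37 [ 0.468 -0.124  0.   ]
cassette [409. 310.] 0.77 [ 0.258 -0.329  0.   ]
scene [1.029 0.985 0.99 ]
sealer [330. 260.] 0.98 [ 0.467 -0.125 
[... 399 characters left out ...]
y [516. 342.] 0.7 [0.277 0.471 0.122]
reset_key [462. 364.] 0.66 [0.433 0.467 0.122]
key_tip [376. 355.] 0.86 [0.545 0.291 0.025]
key_tip [452. 405.] 0.82 [0.463 0.495 0.025]
key_tip [504. 367.] 0.67 [0.279 0.462 0.025]
glass_jar [290. 376.] 0.94 [0.756 0.242 0.   ]
glass_jar [321. 227.] 0.42 [ 0.415 -0.305  0.   ]
soap_bottle [389. 431.] 0.74 [0.617 0.478 0.   ]
soap_bottle [444. 324.] 0.34 [0.308 0.26  0.   ]
sharps_pot [252. 220.] 0.8 [ 0.616 -0.445  0.   ]
glove_box [290. 193.] 0.78 [ 0.421 -0.563  0.   ]
tape_roll [411. 298.] 0.66 [0.332 0.133 0.   ]
tape_roll [292. 375.] 0.49 [0.75  0.241 0.   ]
brush [445. 326.] 0.73 [0.307 0.265 0.   ]
cassette [359. 212.] 0.67 [ 0.246 -0.336  0.   ]
```

View pics/top.png

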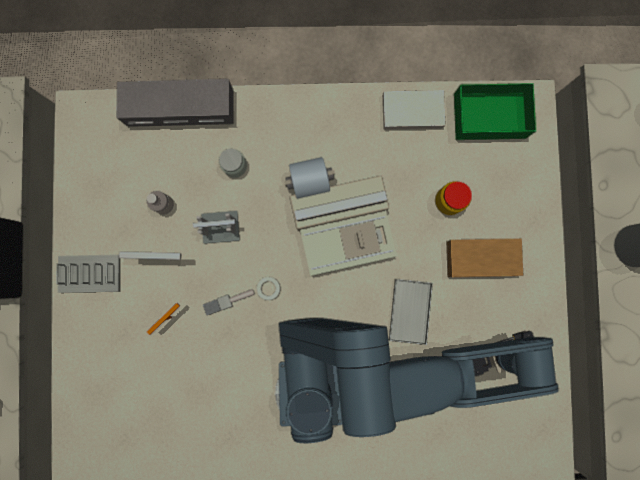

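View pics/scene.png

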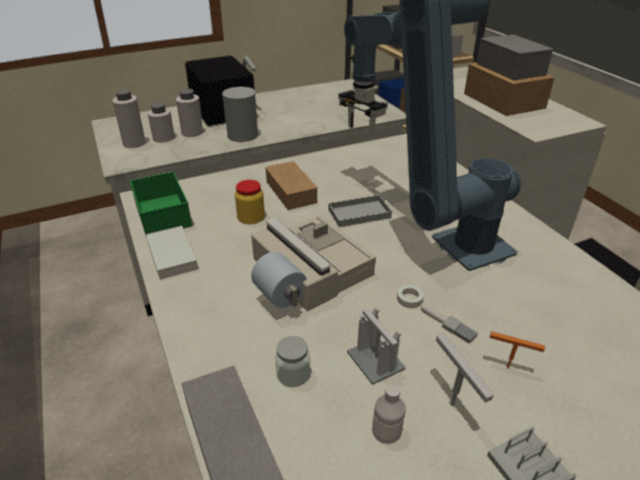

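The top view shows the sealer at about (345,240) and the shutter plate at about (360,240). There are three T-keys in the scene picture: grey on the stand (380,325), a larger-looking grey one standing free (462,365), and orange (516,342). The one on the stand fits, since it is grey and hanging. I'll measure both grey ones and confirm in a crop.

Run:
```python
from h import *
np.set_printoptions(precision=4,suppress=True)
p=imaging.snapshot("scene"); save(p,"crop.png",(340,290,560,455))
t=imaging.snapshot("top")
for n,q in(("scene",p),("top",t)):
    P=cloud(q,np.ones((480,640),bool))
    def rect(lo,hi,x0,x1,y0,y1,name):
        m=(P[:,2]>lo)&(P[:,2]<hi)&(P[:,0]>x0)&(P[:,0]<x1)&(P[:,1]>y0)&(P[:,1]<y1)
        A=P[m]
        if len(A)<5: print(n,name,len(A)); return
        r=cv2.minAreaRect((A[:,:2]*1000).astype(np.float32)); print(n,name,len(A),np.round(r[0]),np.round(r[1]),round(r[2],1),"z",np.median(A[:,2]))
    rect(.066,.085,.35,.56,-.32,.05,"console")
    rect(.092,.125,.35,.53,-.32,.05,"rib")
    rect(.085,.3,.48,.70,-.3,.1,"rear")
    rect(.118,.137,.46,.62,.2,.38,"key+cheeks")
    rect(.126,.132,.46,.62,.2,.38,"keytop")
    rect(.004,.02,.45,.66,.18,.4,"base")
    rect(.07,.3,.38,.5,.39,.60,"bigkey")
```

```text
scene console 2278 [ 493. -118.] [192. 297.] 11.1 z 0.07425177366534375
scene rib 144 [513. -77.] [224.  47.] 71.7 z 0.1066649274551173
scene rear 3360 [592. -84.] [323. 211.] 85.7 z 0.11103725533737352
scene key+cheeks 489 [543. 290.] [ 53. 134.] 4.3 z 0.1275880624627248
scene keytop 269 [542. 290.] [ 52. 129.] 4.1 z 0.12847866915567763
scene base 983 [557. 290.] [218. 204.] 89.7 z 0.009176294757658465
scene bigkey 1091 [449. 485.] [189.  25.] 87.7 z 0.14826737519514177
top console 3492 [ 481. -129.] [155. 285.] 11.4 z 0.07404376847125427
top rib 84 [496. -91.] [242.  47.] 82.9 z 0.11557679040652336
top rear 4219 [590. -97.] [327. 218.] 88.8 z 0.10624911425873185
top key+cheeks 230 [543. 284.] [ 48. 128.] 5.2 z 0.12790774084389722
top keytop 105 [543. 284.] [ 47. 127.] 4.4 z 0.12883511423542582
top base 1004 [555. 290.] [218. 209.] 89.9 z 0.007564387207060097
top bigkey 406 [448. 481.] [182.  21.] 87.6 z 0.1482041379893264
```

View pics/crop.png

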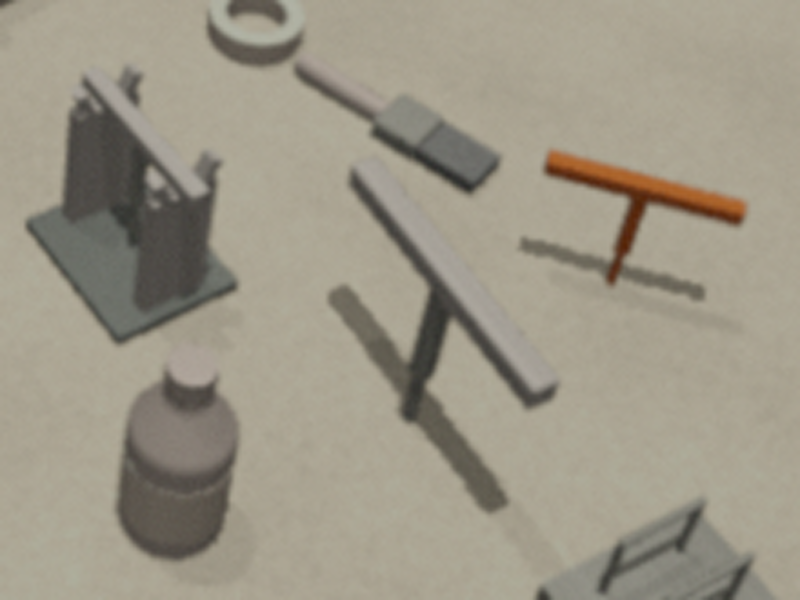

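Confirmed: the key on the stand is grey and 130 mm long. The free-standing grey one is 185 mm and the third is orange, so the stand key is the one meant. Next I move over the sealer for a wrist view.

Run:
```python
from h import *
s=sensors.sense(); print(np.round(s["tool_rot"],3),s["time_s"],s["finger_gap"],robot.grip_depth)
R=s["tool_rot"]; print("tool y ang",np.degrees(np.arctan2(R[1][1],R[0][1])))
```

```text
[[ 0.961  0.277  0.   ]
 [ 0.277 -0.961 -0.   ]
 [ 0.     0.    -1.   ]] 1.7 0.09255617332796699 -0.0188
tool y ang -73.91206616898104
```

Call:
drive_tool([
  {"tz": 40},
  {"tz": 40},
  {"tx": 30, "ty": 40, "tz": 20},
  {"tx": 30, "ty": 40},
  {"tx": 30, "ty": 40},
  {"tx": 30, "ty": 40},
  {"tx": 30, "ty": 40},
  {"tx": 30, "ty": 40},
  {"tx": 30, "ty": 30},
  {"tx": 30, "ty": 30},
])

```text
invalid input
```

Call:
drive_tool([
  {"tx": 0, "ty": 0, "tz": 40, "wx": 0, "wy": 0, "wz": 0, "gripper": -1},
  {"tx": 0, "ty": 0, "tz": 40, "wx": 0, "wy": 0, "wz": 0, "gripper": -1},
  {"tx": 30, "ty": 40, "tz": 20, "wx": 0, "wy": 0, "wz": 0, "gripper": -1},
  {"tx": 30, "ty": 35, "tz": 0, "wx": 0, "wy": 0, "wz": 0, "gripper": -1},
  {"tx": 30, "ty": 35, "tz": 0, "wx": 0, "wy": 0, "wz": 0, "gripper": -1},
  {"tx": 30, "ty": 35, "tz": 0, "wx": 0, "wy": 0, "wz": 0, "gripper": -1},
  {"tx": 30, "ty": 35, "tz": 0, "wx": 0, "wy": 0, "wz": 0, "gripper": -1},
  {"tx": 30, "ty": 35, "tz": 0, "wx": 0, "wy": 0, "wz": 0, "gripper": -1},
  {"tx": 30, "ty": 35, "tz": 0, "wx": 0, "wy": 0, "wz": 0, "gripper": -1},
  {"tx": 30, "ty": 35, "tz": 0, "wx": 0, "wy": 0, "wz": 0, "gripper": -1},
])

```text
time_s: 2.7
position: [0.3912, -0.2447, 0.3175]
tool_rot: [[0.961, 0.277, 0.001], [0.277, -0.961, -0.001], [0.0, 0.001, -1.0]]
ft_force: [0.7, -1.1, -0.4]
finger_gap: 0.093
grasp_force: 0.0
```

```bash
cat > m.py <<'E'
from h import *
np.set_printoptions(precision=4,suppress=True)
import sys
p=imaging.snapshot("wrist"); save(p,sys.argv[1])
print("cam",np.linalg.inv(p["view"])[:3,3],"tcp",sensors.sense()["position"])
for t,z in(("sealer",0),("shutter_rib",.104),("round_well",.045),("square_well",.045),("zero_button_top",.059),("key_stand",0),("reset_key",.122)):
    for r in nets.pinpoint(p,t)[:2]: print(t,np.round(r["point"]),round(r["conf"],2), at_z(p,r["point"],z))
E
python3 m.py w1.png
```

```text
cam [ 0.4581 -0.2259  0.4844] tcp [ 0.3949 -0.2391  0.3176]
sealer [241.  89.] 0.8 [ 0.4753 -0.1307  0.    ]
sealer [354. 316.] 0.31 [ 0.2538 -0.3261  0.    ]
shutter_rib [264.  78.] 0.84 [ 0.4849 -0.1677  0.104 ]
square_well [322.  88.] 0.91 [ 0.4959 -0.2159  0.045 ]
```

View pics/w1.png

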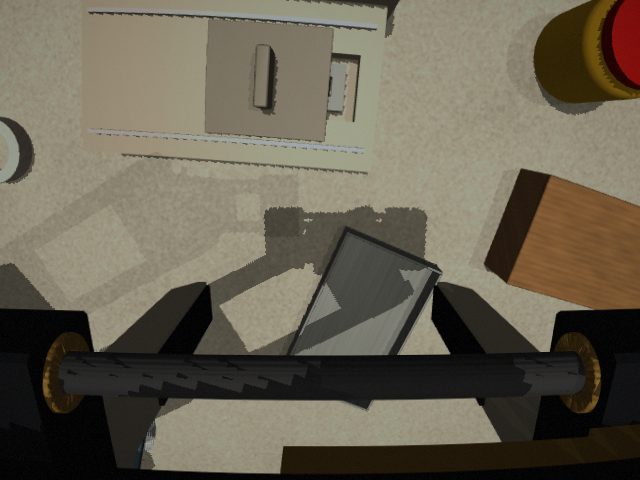

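The wrist view shows the shutter partly open, with the rib at (263,77) and the edge of a steel well at (340,83). I'll fit exact poses from depth.

Run:
```python
from h import *
np.set_printoptions(precision=4,suppress=True)
p=imaging.snapshot("wrist")
P=cloud(p,np.arange(480)[:,None]*np.ones((1,640))<215)
for n,lo,hi in(("rib",.108,.125),("plate",.0765,.083),("console+plate",.068,.083)):
    A=P[(P[:,2]>lo)&(P[:,2]<hi)&(P[:,0]>.38)&(P[:,0]<.56)&(P[:,1]<.03)&(P[:,1]>-.3)]
    r=cv2.minAreaRect((A[:,:2]*1000).astype(np.float32)); print(n,len(A),r,A[:,2].mean()); print(cv2.boxPoints(r))
```

```text
rib 1014 ((485.66021728515625, -166.88970947265625), (50.338443756103516, 12.596474647521973), 12.122943878173828) 0.1171502192658568
[[ 459.7296 -166.0177]
 [ 462.375  -178.3333]
 [ 511.5909 -167.7617]
 [ 508.9455 -155.4461]]
plate 15640 ((476.6683044433594, -126.91007995605469), (128.0205841064453, 273.2382507324219), 13.070510864257812) 0.07973167320923226
[[ 383.4199   -8.3063]
 [ 445.2128 -274.4657]
 [ 569.9167 -245.5138]
 [ 508.1238   20.6455]]
console+plate 43633 ((475.52191162109375, -130.3273468017578), (145.87451171875, 281.18280029296875), 11.484804153442383) 0.07597829438756364
[[ 376.0522   -7.0733]
 [ 432.0379 -282.6262]
 [ 574.9917 -253.5814]
 [ 519.0059   21.9715]]
```

Call:
drive_tool([
  {"tx": 30, "ty": 24, "tz": -10, "wx": 0, "wy": 0, "wz": -0.037, "gripper": -1},
  {"tx": 30, "ty": 24, "tz": -20, "wx": 0, "wy": 0, "wz": -0.038, "gripper": -1},
  {"tx": 30.8, "ty": 24.2, "tz": -30, "wx": 0, "wy": 0, "wz": 0, "gripper": -1},
  {"tx": 0, "ty": 0, "tz": -40, "wx": 0, "wy": 0, "wz": 0, "gripper": -1},
  {"tx": 0, "ty": 0, "tz": -40, "wx": 0, "wy": 0, "wz": 0, "gripper": -1},
  {"tx": 0, "ty": 0, "tz": -40, "wx": 0, "wy": 0, "wz": 0, "gripper": -0.7},
  {"tx": 0, "ty": 0, "tz": -30, "wx": 0, "wy": 0, "wz": 0, "gripper": -0.5},
  {"tx": 0, "ty": 0, "tz": -18, "wx": 0, "wy": 0, "wz": 0, "gripper": -0.5},
  {"tx": 0, "ty": 0, "tz": 0, "wx": 0, "wy": 0, "wz": 0, "gripper": -0.5},
])

```text
time_s: 4.05
position: [0.4788, -0.1741, 0.0865]
tool_rot: [[0.979, 0.202, -0.005], [0.202, -0.979, 0.003], [-0.004, -0.004, -1.0]]
ft_force: [0.4, 0.3, 0.9]
finger_gap: 0.0706
grasp_force: 0.0
```

Call:
drive_tool([
  {"tx": 0, "ty": 0, "tz": 0, "wx": 0, "wy": 0, "wz": 0, "gripper": 1},
  {"tx": 0, "ty": 0, "tz": 0, "wx": 0, "wy": 0, "wz": 0, "gripper": 1},
  {"tx": 0, "ty": 0, "tz": 0, "wx": 0, "wy": 0, "wz": 0, "gripper": 1},
  {"tx": 0, "ty": 0, "tz": 0, "wx": 0, "wy": 0, "wz": 0, "gripper": 1},
  {"tx": 0, "ty": 0, "tz": 0, "wx": 0, "wy": 0, "wz": 0, "gripper": 1},
], grip_force=20)

```text
time_s: 4.55
position: [0.4814, -0.1743, 0.0899]
tool_rot: [[0.979, 0.204, 0.001], [0.204, -0.979, -0.001], [0.001, 0.001, -1.0]]
ft_force: [-0.1, 0.1, 0.4]
finger_gap: 0.0342
grasp_force: 0.0
```

Call:
drive_tool([
  {"tx": 0, "ty": 0, "tz": 0, "wx": 0, "wy": 0, "wz": 0, "gripper": 1},
  {"tx": 0, "ty": 0, "tz": 0, "wx": 0, "wy": 0, "wz": 0, "gripper": 1},
  {"tx": 0, "ty": 0, "tz": 0, "wx": 0, "wy": 0, "wz": 0, "gripper": 1},
  {"tx": 0, "ty": 0, "tz": 0, "wx": 0, "wy": 0, "wz": 0, "gripper": 1},
], grip_force=20)

```text
time_s: 4.95
position: [0.4811, -0.1739, 0.0893]
tool_rot: [[0.979, 0.204, -0.0], [0.204, -0.979, 0.0], [-0.0, -0.0, -1.0]]
ft_force: [0.1, 1.4, 2.0]
finger_gap: 0.0118
grasp_force: 20.0
```

Call:
drive_tool([
  {"tx": -2, "ty": 9.8, "tz": 0, "wx": 0, "wy": 0, "wz": 0, "gripper": 1},
  {"tx": -2, "ty": 9.8, "tz": 0, "wx": 0, "wy": 0, "wz": 0, "gripper": 1},
  {"tx": -2, "ty": 9.8, "tz": 0, "wx": 0, "wy": 0, "wz": 0, "gripper": 1},
  {"tx": -2, "ty": 9.8, "tz": 0, "wx": 0, "wy": 0, "wz": 0, "gripper": 1},
  {"tx": -2, "ty": 9.8, "tz": 0, "wx": 0, "wy": 0, "wz": 0, "gripper": 1},
  {"tx": -2, "ty": 9.8, "tz": 0, "wx": 0, "wy": 0, "wz": 0, "gripper": 1},
  {"tx": -1, "ty": 4.9, "tz": 0, "wx": 0, "wy": 0, "wz": 0, "gripper": 1},
  {"tx": 0, "ty": 0, "tz": 0, "wx": 0, "wy": 0, "wz": 0, "gripper": 1},
])

```text
time_s: 5.75
position: [0.468, -0.109, 0.0893]
tool_rot: [[0.979, 0.205, 0.0], [0.205, -0.979, 0.001], [0.0, -0.001, -1.0]]
ft_force: [1.4, 1.4, 0.3]
finger_gap: 0.0117
grasp_force: 20.0
```

Call:
drive_tool([
  {"tx": -1, "ty": 4.9, "tz": 0, "wx": 0, "wy": 0, "wz": 0, "gripper": 1},
  {"tx": -1, "ty": 4.9, "tz": 0, "wx": 0, "wy": 0, "wz": 0, "gripper": 1},
  {"tx": -0.5, "ty": 2.4, "tz": 0, "wx": 0, "wy": 0, "wz": 0, "gripper": 1},
  {"tx": 0, "ty": 0, "tz": 0, "wx": 0, "wy": 0, "wz": 0, "gripper": 1},
])

```text
time_s: 6.15
position: [0.4657, -0.0978, 0.0893]
tool_rot: [[0.979, 0.204, 0.0], [0.204, -0.979, 0.0], [0.0, -0.0, -1.0]]
ft_force: [2.0, 0.8, -0.2]
finger_gap: 0.0116
grasp_force: 20.0
```

Call:
drive_tool([
  {"tx": -0.5, "ty": 2.4, "tz": 0, "wx": 0, "wy": 0, "wz": 0, "gripper": 1},
  {"tx": 0, "ty": 0, "tz": 0, "wx": 0, "wy": 0, "wz": 0, "gripper": 1},
])

```text
time_s: 6.35
position: [0.4653, -0.0957, 0.0893]
tool_rot: [[0.979, 0.204, 0.0], [0.204, -0.979, 0.0], [0.0, -0.0, -1.0]]
ft_force: [2.7, -0.4, 0.1]
finger_gap: 0.0118
grasp_force: 20.0
```

Call:
drive_tool([
  {"tx": -0.5, "ty": 2.4, "tz": 0, "wx": 0, "wy": 0, "wz": 0, "gripper": 1},
  {"tx": 0, "ty": 0, "tz": 0, "wx": 0, "wy": 0, "wz": 0, "gripper": 1},
])

```text
time_s: 6.55
position: [0.4648, -0.0933, 0.0893]
tool_rot: [[0.979, 0.204, 0.0], [0.204, -0.979, 0.0], [0.0, 0.0, -1.0]]
ft_force: [2.1, -0.7, -0.6]
finger_gap: 0.012
grasp_force: 20.0
```

Call:
drive_tool([
  {"tx": -0.6, "ty": 2.9, "tz": 0, "wx": 0, "wy": 0, "wz": 0, "gripper": 1},
  {"tx": 0, "ty": 0, "tz": 0, "wx": 0, "wy": 0, "wz": 0, "gripper": 1},
])

```text
time_s: 6.75
position: [0.4642, -0.0902, 0.0893]
tool_rot: [[0.979, 0.204, 0.0], [0.204, -0.979, 0.0], [0.001, -0.0, -1.0]]
ft_force: [3.8, -0.2, -0.6]
finger_gap: 0.0121
grasp_force: 20.0
```

Call:
drive_tool([
  {"tx": -0.6, "ty": 2.9, "tz": 0, "wx": 0, "wy": 0, "wz": 0, "gripper": 1},
  {"tx": 0, "ty": 0, "tz": 0, "wx": 0, "wy": 0, "wz": 0, "gripper": 1},
])

```text
time_s: 6.95
position: [0.464, -0.0894, 0.0893]
tool_rot: [[0.979, 0.205, 0.001], [0.205, -0.979, -0.004], [0.001, 0.004, -1.0]]
ft_force: [4.2, -8.2, -4.9]
finger_gap: 0.0119
grasp_force: 20.0
```

Call:
drive_tool([
  {"tx": -0.6, "ty": 2.9, "tz": 0, "wx": 0, "wy": 0, "wz": 0, "gripper": 1},
  {"tx": 0, "ty": 0, "tz": 0, "wx": 0, "wy": 0, "wz": 0, "gripper": 1},
])

```text
time_s: 7.15
position: [0.4641, -0.0893, 0.0894]
tool_rot: [[0.979, 0.206, 0.002], [0.206, -0.979, -0.008], [0.001, 0.009, -1.0]]
ft_force: [4.8, -18.9, -9.5]
finger_gap: 0.0119
grasp_force: 20.0
```

The force rise shows the shutter at its stop. I'll relieve it, release and rise.

Call:
drive_tool([
  {"tx": 0.9, "ty": -4.5, "tz": 0, "wx": 0, "wy": 0, "wz": 0, "gripper": 1},
  {"tx": 0, "ty": 0, "tz": 0, "wx": 0, "wy": 0, "wz": 0, "gripper": -0.4},
  {"tx": 0, "ty": 0, "tz": 0, "wx": 0, "wy": 0, "wz": 0, "gripper": -0.4},
  {"tx": 0, "ty": 0, "tz": 0, "wx": 0, "wy": 0, "wz": 0, "gripper": -0.4},
  {"tx": 0, "ty": 0, "tz": 30, "wx": 0, "wy": 0, "wz": 0, "gripper": -1},
  {"tx": -10, "ty": -10, "tz": 40, "wx": 0, "wy": 0, "wz": 0, "gripper": -1},
  {"tx": -20, "ty": -20, "tz": 45, "wx": 0, "wy": 0, "wz": 0, "gripper": -1},
  {"tx": -30, "ty": -30, "tz": 45, "wx": 0, "wy": 0, "wz": 0, "gripper": -1},
  {"tx": -20, "ty": -20, "tz": 30, "wx": 0, "wy": 0, "wz": 0, "gripper": -1},
  {"tx": 0, "ty": 0, "tz": 0, "wx": 0, "wy": 0, "wz": 0, "gripper": -1},
])

```text
time_s: 8.15
position: [0.3905, -0.1649, 0.2721]
tool_rot: [[0.979, 0.202, 0.005], [0.202, -0.979, -0.006], [0.004, 0.007, -1.0]]
ft_force: [-0.5, 0.8, 0.1]
finger_gap: 0.0792
grasp_force: 0.0
```

```bash
python3 m.py w2.png
python3 - <<'E'
from h import *
p=imaging.snapshot("wrist")
P=cloud(p,np.arange(480)[:,None]*np.ones((1,640))<330)
for n,lo,hi in(("rib",.108,.125),("console+plate",.068,.083)):
    A=P[(P[:,2]>lo)&(P[:,2]<hi)&(P[:,0]>.38)&(P[:,0]<.54)&(P[:,1]<.03)&(P[:,1]>-.3)]
    r=cv2.minAreaRect((A[:,:2]*1000).astype(np.float32)); print(n,len(A),r)
E
```

```text
cam [ 0.458  -0.1505  0.4392] tcp [ 0.3906 -0.1633  0.2697]
sealer [304. 107.] 0.92 [ 0.4767 -0.1316  0.    ]
sealer [435. 342.] 0.24 [ 0.2547 -0.3285  0.    ]
shutter_rib [241. 100.] 0.57 [ 0.4684 -0.0885  0.104 ]
round_well [344. 107.] 0.96 [ 0.4818 -0.1683  0.045 ]
square_well [398. 104.] 0.97 [ 0.4951 -0.2148  0.045 ]
zero_button_top [347. 100.] 0.63 [ 0.4872 -0.1693  0.059 ]
rib 1310 ((470.5168762207031, -89.54745483398438), (49.47233963012695, 12.711337089538574), 11.52920150756836)
console+plate 50850 ((477.9935607910156, -126.34013366699219), (151.83164978027344, 288.1300048828125), 11.321802139282227)
```

View pics/w2.png

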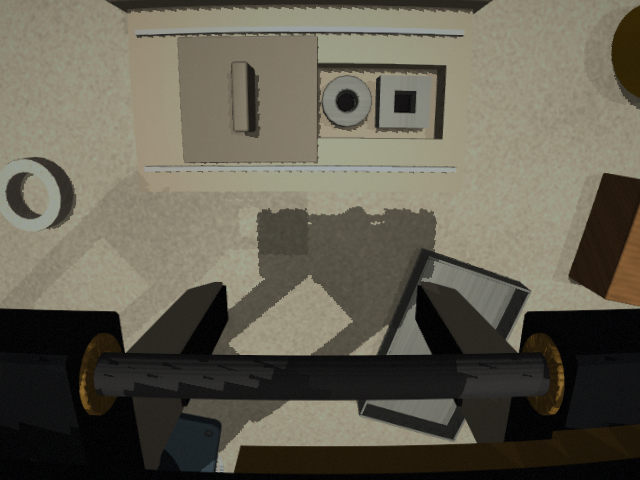

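The shutter is fully open. The round well's bore is at about (347,100) and the square well at about (405,101). I'll measure the bore rim.

Run:
```python
from h import *
np.set_printoptions(precision=4,suppress=True)
p=imaging.snapshot("wrist"); g=cv2.cvtColor(p["img"],cv2.COLOR_RGB2GRAY)
b=(g[80:122,325:370]<70).astype(np.uint8)
n,l,s,c=cv2.connectedComponentsWithStats(b); i=1+np.argmax(s[1:,4]); print(s[i],c[i]+[325,80])
print("bore@mouth",at_z(p,c[i]+[325,80],.073), at_z(p,c[i]+[325,80],.066))
# outer mouth ring by depth
P=cloud(p,np.arange(480)[:,None]*np.ones((1,640))<330)
A=P[(P[:,2]>.068)&(P[:,2]<.078)&(np.hypot(P[:,0]-.4872,P[:,1]+.1693)<.0245)]
(c,r)=cv2.minEnclosingCircle((A[:,:2]*1000).astype(np.float32)); print("ring",c,r,A.mean(0),len(A))
m=nets.regions_of(p,"round_well")[0]; print(m["conf"],m["point"])
q=imaging.snapshot("top")
for t,z in(("round_well",.045),("zero_button_top",.059),("key_stand",0),("reset_key",.122)):
    for r in nets.pinpoint(q,t)[:1]: print(t,r["conf"],at_z(q,r["point"],z))
```

```text
[ 18   9  22  23 413] [353.4431  99.9153]
bore@mouth [ 0.4859 -0.1682  0.073 ] [ 0.4864 -0.1686  0.066 ]
ring (485.8269958496094, -168.2940673828125) 20.775680541992188 [ 0.4859 -0.1681  0.0736] 1704
0.88 [352.2, 103.2]
round_well 0.59 [ 0.492  -0.1519  0.045 ]
zero_button_top 0.18 [0.618  0.4533 0.059 ]
key_stand 0.6 [0.5349 0.2941 0.    ]
reset_key 0.97 [0.4394 0.487  0.122 ]
```

Call:
drive_tool([
  {"tx": 0, "ty": 20, "tz": 20, "wx": 0, "wy": 0, "wz": 0, "gripper": -1},
  {"tx": 0, "ty": 40, "tz": 20, "wx": 0, "wy": 0, "wz": 0.1, "gripper": -1},
  {"tx": 10, "ty": 45, "tz": 0, "wx": 0, "wy": 0, "wz": 0.1, "gripper": -1},
  {"tx": 10, "ty": 45, "tz": 0, "wx": 0, "wy": 0, "wz": 0.1, "gripper": -1},
  {"tx": 10, "ty": 45, "tz": 0, "wx": 0, "wy": 0, "wz": 0.1, "gripper": -1},
  {"tx": 10, "ty": 45, "tz": 0, "wx": 0, "wy": 0, "wz": 0.1, "gripper": -1},
  {"tx": 0, "ty": 45, "tz": 0, "wx": 0, "wy": 0, "wz": 0.1, "gripper": -1},
  {"tx": 0, "ty": 45, "tz": 0, "wx": 0, "wy": 0, "wz": 0.1, "gripper": -1},
  {"tx": 0, "ty": 45, "tz": 0, "wx": 0, "wy": 0, "wz": 0.1, "gripper": -1},
  {"tx": 0, "ty": 40, "tz": 0, "wx": 0, "wy": 0, "wz": 0.1, "gripper": -1},
])

```text
time_s: 9.95
position: [0.4303, 0.2549, 0.308]
tool_rot: [[0.444, 0.896, 0.0], [0.896, -0.444, 0.0], [0.0, 0.0, -1.0]]
ft_force: [0.8, -1.2, 0.7]
finger_gap: 0.093
grasp_force: 0.0
```

Call:
drive_tool([
  {"tx": 25, "ty": -10, "tz": 0, "wx": 0, "wy": 0, "wz": 0.134, "gripper": -1},
  {"tx": 25, "ty": -10, "tz": 0, "wx": 0, "wy": 0, "wz": 0.134, "gripper": -1},
  {"tx": 25, "ty": -10, "tz": 0, "wx": 0, "wy": 0, "wz": 0.134, "gripper": -1},
  {"tx": 25, "ty": -10, "tz": 0, "wx": 0, "wy": 0, "wz": 0.134, "gripper": -1},
  {"tx": 0, "ty": 0, "tz": 0, "wx": 0, "wy": 0, "wz": 0, "gripper": -1},
])

```text
time_s: 10.45
position: [0.5331, 0.2113, 0.3069]
tool_rot: [[-0.072, 0.997, -0.0], [0.997, 0.072, -0.001], [-0.001, -0.0, -1.0]]
ft_force: [0.4, 0.4, 0.1]
finger_gap: 0.0931
grasp_force: 0.0
```

```bash
python3 m.py w3.png
python3 - <<'E'
from h import *
np.set_printoptions(precision=3,suppress=True)
print(sensors.sense()["joint_positions"])
p=imaging.snapshot("wrist")
P=cloud(p,np.ones((480,640),bool))
for n,lo,hi,R in(("keytop",.126,.1325,.09),("cheeks",.132,.14,.09),("base",.006,.014,.12)):
    A=P[(P[:,2]>lo)&(P[:,2]<hi)&(np.hypot(P[:,0]-.543,P[:,1]-.287)<R)]
    print(n,len(A),cv2.minAreaRect((A[:,:2]*1000).astype(np.float32)) if len(A)>5 else 0, A.mean(0))
    if n=="keytop":
        B=A[np.abs(P[:1,0]*0+A[:,1]-.287)<.03]; v=np.linalg.svd(A[:,:2]-A[:,:2].mean(0))[2][0] if len(A)<5000 else np.linalg.eigh(np.cov(A[:,:2].T))[1][:,1]; print("mid",B.mean(0),len(B),"dir",np.degrees(np.arctan2(v[1],v[0])))
E
```

```text
cam [0.5274 0.2809 0.4737] tcp [0.5315 0.212  0.3071]
sealer [264. 441.] 0.79 [ 0.4784 -0.1265  0.    ]
shutter_rib [116. 135.] 0.19 [0.3503 0.2652 0.104 ]
round_well [151. 250.] 0.44 [0.3555 0.1443 0.045 ]
key_stand [336. 126.] 0.72 [0.5426 0.2847 0.    ]
reset_key [344. 123.] 0.64 [0.5444 0.2865 0.122 ]
[10.72  14.607 75.847  0.006 89.512  6.645]
keytop 3225 ((542.9257202148438, 286.46484375), (52.19205093383789, 128.7288360595703), 4.531399250030518) [0.543 0.288 0.13 ]
mid [0.543 0.287 0.13 ] 1380 dir -86.2196553357979
cheeks 773 ((543.71142578125, 286.41143798828125), (52.77461242675781, 101.79347229003906), 3.7579457759857178) [0.543 0.29  0.135]
base 7102 ((543.3589477539062, 286.70458984375), (100.80419921875, 119.7464370727539), 3.6120879650115967) [0.54  0.288 0.011]
```

View pics/w3.png

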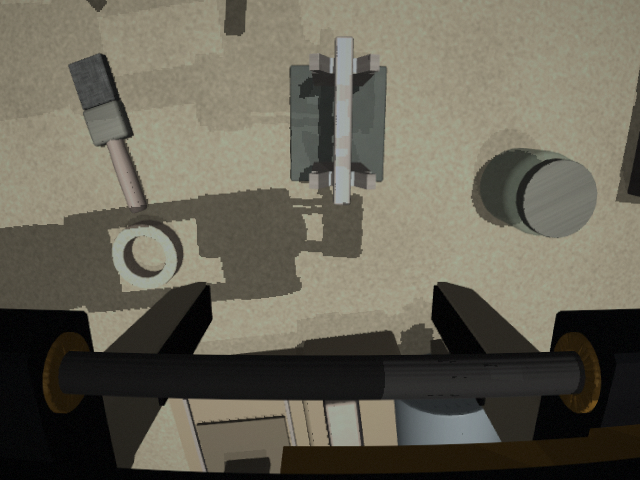

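The key lies along the stand: bar centre at pixel (344,121), about (543,287) mm, direction 93.7°. I move over it, then down.

Call:
drive_tool([
  {"tx": 4, "ty": 25, "tz": 0, "wx": 0, "wy": 0, "wz": -0.007, "gripper": -1},
  {"tx": 4, "ty": 25, "tz": 0, "wx": 0, "wy": 0, "wz": 0, "gripper": -1},
  {"tx": 4, "ty": 24.5, "tz": -20, "wx": 0, "wy": 0, "wz": 0, "gripper": -1},
  {"tx": 0, "ty": 0, "tz": -40, "wx": 0, "wy": 0, "wz": 0, "gripper": -1},
  {"tx": 0, "ty": 0, "tz": -40, "wx": 0, "wy": 0, "wz": 0, "gripper": -1},
  {"tx": 0, "ty": 0, "tz": -35, "wx": 0, "wy": 0, "wz": 0, "gripper": -0.6},
  {"tx": 0, "ty": 0, "tz": -20, "wx": 0, "wy": 0, "wz": 0, "gripper": -0.6},
  {"tx": 0, "ty": 0, "tz": 0, "wx": 0, "wy": 0, "wz": 0, "gripper": -0.6},
  {"tx": 0, "ty": 0, "tz": 0, "wx": 0, "wy": 0, "wz": 0, "gripper": -0.6},
])

```text
time_s: 11.8
position: [0.5428, 0.2874, 0.1536]
tool_rot: [[-0.064, 0.998, 0.0], [0.998, 0.064, 0.0], [0.0, 0.0, -1.0]]
ft_force: [0.0, 0.2, -0.3]
finger_gap: 0.0744
grasp_force: 0.0
```

Call:
drive_tool([
  {"tx": 0.5, "ty": -0.8, "tz": -20, "wx": 0, "wy": 0, "wz": 0, "gripper": -0.6},
  {"tx": 0, "ty": 0, "tz": -20, "wx": 0, "wy": 0, "wz": 0, "gripper": -0.6},
  {"tx": 0, "ty": 0, "tz": -10.5, "wx": 0, "wy": 0, "wz": 0, "gripper": -0.6},
  {"tx": 0, "ty": 0, "tz": 0, "wx": 0, "wy": 0, "wz": 0, "gripper": 0},
  {"tx": 0, "ty": 0, "tz": 0, "wx": 0, "wy": 0, "wz": 0, "gripper": 1},
  {"tx": 0, "ty": 0, "tz": 0, "wx": 0, "wy": 0, "wz": 0, "gripper": 1},
  {"tx": 0, "ty": 0, "tz": 0, "wx": 0, "wy": 0, "wz": 0, "gripper": 1},
  {"tx": 0, "ty": 0, "tz": 0, "wx": 0, "wy": 0, "wz": 0, "gripper": 1},
  {"tx": 0, "ty": 0, "tz": 0, "wx": 0, "wy": 0, "wz": 0, "gripper": 1},
], grip_force=40)

```text
time_s: 12.7
position: [0.5433, 0.2865, 0.1028]
tool_rot: [[-0.064, 0.998, 0.001], [0.998, 0.064, 0.0], [0.0, 0.001, -1.0]]
ft_force: [0.8, -0.9, -0.5]
finger_gap: 0.0308
grasp_force: 0.0
```

Call:
drive_tool([
  {"tx": 0, "ty": 0, "tz": 0, "wx": 0, "wy": 0, "wz": 0, "gripper": 1},
  {"tx": 0, "ty": 0, "tz": 0, "wx": 0, "wy": 0, "wz": 0, "gripper": 1},
  {"tx": 0, "ty": 0, "tz": 0, "wx": 0, "wy": 0, "wz": 0, "gripper": 1},
])

```text
time_s: 13.0
position: [0.5432, 0.2864, 0.1025]
tool_rot: [[-0.064, 0.998, 0.0], [0.998, 0.064, 0.0], [0.0, 0.0, -1.0]]
ft_force: [0.3, 0.5, 0.8]
finger_gap: 0.0138
grasp_force: 40.0
```

Call:
drive_tool([
  {"tx": 0, "ty": 0, "tz": 10, "wx": 0, "wy": 0, "wz": 0, "gripper": 1},
  {"tx": 0, "ty": 0, "tz": 20, "wx": 0, "wy": 0, "wz": 0, "gripper": 1},
  {"tx": 0, "ty": 0, "tz": 30, "wx": 0, "wy": 0, "wz": 0, "gripper": 1},
  {"tx": 0, "ty": 0, "tz": 30, "wx": 0, "wy": 0, "wz": 0, "gripper": 1},
  {"tx": 0, "ty": 0, "tz": 30, "wx": 0, "wy": 0, "wz": 0, "gripper": 1},
  {"tx": 0, "ty": 0, "tz": 25, "wx": 0, "wy": 0, "wz": 0, "gripper": 1},
  {"tx": 0, "ty": 0, "tz": 10, "wx": 0, "wy": 0, "wz": 0, "gripper": 1},
  {"tx": 0, "ty": 0, "tz": 0, "wx": 0, "wy": 0, "wz": 0, "gripper": 1},
])

```text
time_s: 13.8
position: [0.5438, 0.2867, 0.2593]
tool_rot: [[-0.064, 0.998, 0.003], [0.998, 0.064, 0.001], [0.001, 0.003, -1.0]]
ft_force: [-0.9, 0.2, -1.3]
finger_gap: 0.013
grasp_force: 40.0
```

Call:
drive_tool([
  {"tx": 0, "ty": -20, "tz": 0, "wx": 0, "wy": 0, "wz": 0, "gripper": 1},
  {"tx": -8, "ty": -40, "tz": 0, "wx": 0, "wy": 0, "wz": 0, "gripper": 1},
  {"tx": -8, "ty": -40, "tz": 0, "wx": 0, "wy": 0, "wz": 0, "gripper": 1},
  {"tx": -8, "ty": -40, "tz": 0, "wx": 0, "wy": 0, "wz": 0, "gripper": 1},
  {"tx": -8, "ty": -40, "tz": 0, "wx": 0, "wy": 0, "wz": 0, "gripper": 1},
  {"tx": -8, "ty": -40, "tz": 0, "wx": 0, "wy": 0, "wz": 0, "gripper": 1},
  {"tx": -8, "ty": -40, "tz": 0, "wx": 0, "wy": 0, "wz": 0, "gripper": 1},
  {"tx": -8, "ty": -40, "tz": 0, "wx": 0, "wy": 0, "wz": 0, "gripper": 1},
  {"tx": 0, "ty": -40, "tz": 0, "wx": 0, "wy": 0, "wz": 0, "gripper": 1},
  {"tx": 0, "ty": -40, "tz": 0, "wx": 0, "wy": 0, "wz": 0, "gripper": 1},
])

```text
time_s: 14.8
position: [0.4857, -0.0947, 0.2558]
tool_rot: [[-0.064, 0.998, -0.003], [0.998, 0.064, 0.001], [0.001, -0.003, -1.0]]
ft_force: [0.3, 0.3, -1.3]
finger_gap: 0.0138
grasp_force: 40.0
```

Call:
drive_tool([
  {"tx": 0, "ty": -40, "tz": 0, "wx": 0, "wy": 0, "wz": 0, "gripper": 1},
  {"tx": 0, "ty": -20, "tz": 0, "wx": 0, "wy": 0, "wz": 0, "gripper": 1},
  {"tx": 0, "ty": -10, "tz": 0, "wx": 0, "wy": 0, "wz": 0, "gripper": 1},
  {"tx": 0, "ty": 0, "tz": 0, "wx": 0, "wy": 0, "wz": 0, "gripper": 1},
  {"tx": 0, "ty": 0, "tz": 0, "wx": 0, "wy": 0, "wz": 0, "gripper": 1},
])

```text
time_s: 15.3
position: [0.4868, -0.1625, 0.2567]
tool_rot: [[-0.064, 0.998, -0.001], [0.998, 0.064, 0.001], [0.002, -0.001, -1.0]]
ft_force: [-0.0, -0.6, -1.3]
finger_gap: 0.0139
grasp_force: 40.0
```

Call:
drive_tool([
  {"tx": -0.5, "ty": -2.5, "tz": -30, "wx": 0, "wy": 0, "wz": 0, "gripper": 1},
  {"tx": -0.5, "ty": -2.5, "tz": -30, "wx": 0, "wy": 0, "wz": 0, "gripper": 1},
  {"tx": 0, "ty": 0, "tz": -25, "wx": 0, "wy": 0, "wz": 0, "gripper": 1},
  {"tx": 0, "ty": 0, "tz": 0, "wx": 0, "wy": 0, "wz": 0, "gripper": 1},
  {"tx": 0, "ty": 0, "tz": 0, "wx": 0, "wy": 0, "wz": 0, "gripper": 1},
])

```text
time_s: 15.8
position: [0.4863, -0.1674, 0.1728]
tool_rot: [[-0.065, 0.998, -0.0], [0.998, 0.065, 0.001], [0.001, -0.0, -1.0]]
ft_force: [1.3, 0.0, 0.2]
finger_gap: 0.0137
grasp_force: 40.0
```

Run:
```python
from h import *
np.set_printoptions(precision=4,suppress=True)
s=sensors.sense(); T=s["position"]; print(T)
out=[]
for n in("wrist","scene"):
    p=imaging.snapshot(n); tip=np.array([T[0],T[1],T[2]+.0195-.097]); print(n,"expected tip px",proj(p,tip),"bore px",proj(p,[.4859,-.1682,.073]))
    for t in("key_tip","reset_key","round_well"):
        for r in nets.pinpoint(p,t)[:2]: print(t,np.round(r["point"],1),round(r["conf"],2),at_z(p,r["point"],{"key_tip":tip[2],"reset_key":T[2]+.0195,"round_well":.045}[t]))
    if n=="scene":
        u=proj(p,tip)[0].astype(int); a=(u[0]-60,u[1]-55,u[0]+60,u[1]+35)
        im=cv2.resize(p["img"][a[1]:a[3],a[0]:a[2],::-1],(600,450),interpolation=cv2.INTER_CUBIC)
        out.append(im)
    else: w=cv2.resize(p["img"][...,::-1],(600,450))
cv2.imwrite("pics/tip.png",cv2.resize(np.vstack([out[0],w]),None,fx=.66,fy=.66))
```

```text
[ 0.4863 -0.1674  0.1728]
wrist expected tip px [[323.0127 249.5365]] bore px [[322.2583 241.1744]]
reset_key [319.1 324. ] 0.69 [ 0.4846 -0.169   0.1923]
scene expected tip px [[319.0621 230.2652]] bore px [[319.0411 235.9517]]
key_tip [450.1 401.5] 0.8 [0.502  0.5229 0.0953]
key_tip [504.4 368.1] 0.79 [0.3345 0.5041 0.0953]
reset_key [515.5 340.7] 0.89 [0.3366 0.5087 0.1923]
reset_key [323.  204.5] 0.73 [ 0.4779 -0.1583  0.1923]
round_well [407.3 299.8] 0.57 [0.3763 0.1718 0.045 ]
round_well [318.2 242.9] 0.38 [ 0.4877 -0.1705  0.045 ]
```

View pics/tip.png

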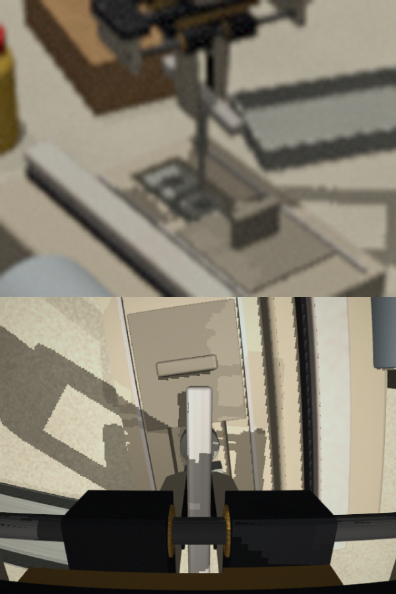

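The key hangs plumb in the gripper and sits over the round well, next to the opened shutter. I'll descend with force checks.

Call:
drive_tool([
  {"tx": -0.4, "ty": 0, "tz": -10, "wx": 0, "wy": 0, "wz": 0, "gripper": 1},
  {"tx": 0, "ty": 0, "tz": -10, "wx": 0, "wy": 0, "wz": 0, "gripper": 1},
  {"tx": 0, "ty": 0, "tz": -8, "wx": 0, "wy": 0, "wz": 0, "gripper": 1},
  {"tx": 0, "ty": 0, "tz": 0, "wx": 0, "wy": 0, "wz": 0, "gripper": 1},
])

```text
time_s: 16.6
position: [0.4846, -0.168, 0.1425]
tool_rot: [[-0.064, 0.998, -0.003], [0.998, 0.064, 0.002], [0.002, -0.003, -1.0]]
ft_force: [0.3, -0.6, -1.1]
finger_gap: 0.0136
grasp_force: 40.0
```

Call:
drive_tool([
  {"tx": 0, "ty": 0, "tz": -4, "wx": 0, "wy": 0, "wz": 0, "gripper": 1},
  {"tx": 0, "ty": 0, "tz": -4, "wx": 0, "wy": 0, "wz": 0, "gripper": 1},
  {"tx": 0, "ty": 0, "tz": 0, "wx": 0, "wy": 0, "wz": 0, "gripper": 1},
])

```text
time_s: 16.9
position: [0.4859, -0.1687, 0.1363]
tool_rot: [[-0.064, 0.998, 0.0], [0.998, 0.064, -0.0], [-0.0, 0.0, -1.0]]
ft_force: [0.3, -0.8, 0.4]
finger_gap: 0.014
grasp_force: 40.0
```

Call:
drive_tool([
  {"tx": 0, "ty": 0.7, "tz": -2, "wx": 0, "wy": 0, "wz": 0, "gripper": 1},
  {"tx": 0, "ty": 0, "tz": 0, "wx": 0, "wy": 0, "wz": 0, "gripper": 1},
])

```text
time_s: 17.1
position: [0.486, -0.1682, 0.1348]
tool_rot: [[-0.064, 0.998, 0.001], [0.998, 0.064, -0.001], [-0.001, 0.001, -1.0]]
ft_force: [0.1, -1.1, 1.6]
finger_gap: 0.0137
grasp_force: 40.0
```

Call:
drive_tool([
  {"tx": 0, "ty": 0, "tz": -2, "wx": 0, "wy": 0, "wz": 0, "gripper": 1},
  {"tx": 0, "ty": 0, "tz": 0, "wx": 0, "wy": 0, "wz": 0, "gripper": 1},
])

```text
time_s: 17.3
position: [0.486, -0.1682, 0.1328]
tool_rot: [[-0.064, 0.998, 0.001], [0.998, 0.064, -0.001], [-0.001, 0.001, -1.0]]
ft_force: [0.6, -0.2, 3.1]
finger_gap: 0.0138
grasp_force: 40.0
```

Call:
drive_tool([
  {"tx": 0, "ty": 0, "tz": -2, "wx": 0, "wy": 0, "wz": 0, "gripper": 1},
  {"tx": 0, "ty": 0, "tz": 0, "wx": 0, "wy": 0, "wz": 0, "gripper": 1},
])

```text
time_s: 17.5
position: [0.4862, -0.1683, 0.1312]
tool_rot: [[-0.064, 0.998, 0.001], [0.998, 0.064, -0.001], [-0.001, 0.001, -1.0]]
ft_force: [-0.5, -1.2, 7.8]
finger_gap: 0.0141
grasp_force: 40.0
```

Call:
drive_tool([
  {"tx": 0, "ty": 0, "tz": -1.5, "wx": 0, "wy": 0, "wz": 0, "gripper": 1},
  {"tx": 0, "ty": 0, "tz": 0, "wx": 0, "wy": 0, "wz": 0, "gripper": 1},
  {"tx": 0, "ty": 0, "tz": 0, "wx": 0, "wy": 0, "wz": 0, "gripper": 1},
])

```text
time_s: 17.8
position: [0.4866, -0.1686, 0.131]
tool_rot: [[-0.064, 0.998, 0.003], [0.998, 0.064, -0.002], [-0.002, 0.003, -1.0]]
ft_force: [-3.0, -1.3, 15.2]
finger_gap: 0.0137
grasp_force: 40.0
```

Call:
drive_tool([
  {"tx": 0, "ty": 0, "tz": 0, "wx": 0, "wy": 0, "wz": 0, "gripper": 1},
  {"tx": 0, "ty": 0, "tz": 0, "wx": 0, "wy": 0, "wz": 0, "gripper": 1},
  {"tx": 0, "ty": 0, "tz": 0, "wx": 0, "wy": 0, "wz": 0, "gripper": 1},
  {"tx": 0, "ty": 0, "tz": 0, "wx": 0, "wy": 0, "wz": 0, "gripper": 1},
  {"tx": 0, "ty": 0, "tz": 0, "wx": 0, "wy": 0, "wz": 0, "gripper": 1},
  {"tx": 0, "ty": 0, "tz": 0, "wx": 0, "wy": 0, "wz": 0, "gripper": 1},
  {"tx": 0, "ty": 0, "tz": 0, "wx": 0, "wy": 0, "wz": 0, "gripper": 1},
  {"tx": 0, "ty": 0, "tz": 0, "wx": 0, "wy": 0, "wz": 0, "gripper": 1},
  {"tx": 0, "ty": 0, "tz": 0, "wx": 0, "wy": 0, "wz": 0, "gripper": 1},
])

```text
time_s: 18.7
position: [0.4867, -0.1686, 0.131]
tool_rot: [[-0.064, 0.998, 0.003], [0.998, 0.064, -0.002], [-0.002, 0.003, -1.0]]
ft_force: [-2.2, 0.5, 15.8]
finger_gap: 0.0136
grasp_force: 40.0
```

It bottomed out at 15 N and was held for over 1 s. Now rise straight and return to the stand.

Call:
drive_tool([
  {"tx": 0, "ty": 0, "tz": 5, "wx": 0, "wy": 0, "wz": 0, "gripper": 1},
  {"tx": 0, "ty": 0, "tz": 10, "wx": 0, "wy": 0, "wz": 0, "gripper": 1},
  {"tx": 0, "ty": 0, "tz": 20, "wx": 0, "wy": 0, "wz": 0, "gripper": 1},
  {"tx": 0, "ty": 0, "tz": 30, "wx": 0, "wy": 0, "wz": 0, "gripper": 1},
  {"tx": 0, "ty": 0, "tz": 30, "wx": 0, "wy": 0, "wz": 0, "gripper": 1},
  {"tx": 0, "ty": 0, "tz": 30, "wx": 0, "wy": 0, "wz": 0, "gripper": 1},
  {"tx": 0, "ty": 20, "tz": 5, "wx": 0, "wy": 0, "wz": 0, "gripper": 1},
  {"tx": 0, "ty": 40, "tz": 0, "wx": 0, "wy": 0, "wz": 0, "gripper": 1},
  {"tx": 0, "ty": 40, "tz": 0, "wx": 0, "wy": 0, "wz": 0, "gripper": 1},
  {"tx": 8, "ty": 40, "tz": 0, "wx": 0, "wy": 0, "wz": 0, "gripper": 1},
])

```text
time_s: 19.7
position: [0.4925, -0.0263, 0.2588]
tool_rot: [[-0.063, 0.998, -0.001], [0.998, 0.063, 0.001], [0.001, -0.001, -1.0]]
ft_force: [0.9, 0.3, -1.5]
finger_gap: 0.0136
grasp_force: 40.0
```

Call:
drive_tool([
  {"tx": 8, "ty": 40, "tz": 0, "wx": 0, "wy": 0, "wz": 0, "gripper": 1},
  {"tx": 8, "ty": 40, "tz": 0, "wx": 0, "wy": 0, "wz": 0, "gripper": 1},
  {"tx": 8, "ty": 40, "tz": 0, "wx": 0, "wy": 0, "wz": 0, "gripper": 1},
  {"tx": 8, "ty": 40, "tz": 0, "wx": 0, "wy": 0, "wz": 0, "gripper": 1},
  {"tx": 8, "ty": 40, "tz": 0, "wx": 0, "wy": 0, "wz": 0, "gripper": 1},
  {"tx": 8, "ty": 40, "tz": 0, "wx": 0, "wy": 0, "wz": 0, "gripper": 1},
  {"tx": 0, "ty": 40, "tz": 0, "wx": 0, "wy": 0, "wz": 0, "gripper": 1},
  {"tx": 0, "ty": 20, "tz": 0, "wx": 0, "wy": 0, "wz": 0, "gripper": 1},
  {"tx": 0, "ty": 0, "tz": 0, "wx": 0, "wy": 0, "wz": 0, "gripper": 1},
  {"tx": 0, "ty": 0, "tz": 0, "wx": 0, "wy": 0, "wz": 0, "gripper": 1},
])

```text
time_s: 20.7
position: [0.5411, 0.2722, 0.2582]
tool_rot: [[-0.065, 0.998, -0.002], [0.998, 0.065, -0.001], [-0.001, -0.002, -1.0]]
ft_force: [-1.0, -0.0, -0.7]
finger_gap: 0.0137
grasp_force: 40.0
```

Call:
drive_tool([
  {"tx": 1, "ty": 7, "tz": 0, "wx": 0, "wy": 0, "wz": 0, "gripper": 1},
  {"tx": 1.1, "ty": 7.2, "tz": 0, "wx": 0, "wy": 0, "wz": 0, "gripper": 1},
  {"tx": 0, "ty": 0, "tz": 0, "wx": 0, "wy": 0, "wz": 0, "gripper": 1},
  {"tx": 0, "ty": 0, "tz": -20, "wx": 0, "wy": 0, "wz": 0, "gripper": 1},
  {"tx": 0, "ty": 0, "tz": -30, "wx": 0, "wy": 0, "wz": 0, "gripper": 1},
  {"tx": 0, "ty": 0, "tz": -30, "wx": 0, "wy": 0, "wz": 0, "gripper": 1},
  {"tx": 0, "ty": 0, "tz": -20, "wx": 0, "wy": 0, "wz": 0, "gripper": 1},
  {"tx": 0, "ty": 0, "tz": 0, "wx": 0, "wy": 0, "wz": 0, "gripper": 1},
  {"tx": 0, "ty": 0, "tz": 0, "wx": 0, "wy": 0, "wz": 0, "gripper": 1},
])

```text
time_s: 21.6
position: [0.5441, 0.2861, 0.1594]
tool_rot: [[-0.064, 0.998, -0.0], [0.998, 0.064, -0.0], [-0.0, -0.0, -1.0]]
ft_force: [0.5, -0.2, -0.0]
finger_gap: 0.0143
grasp_force: 40.0
```

Call:
drive_tool([
  {"tx": -0.7, "ty": 0.2, "tz": -15, "wx": 0, "wy": 0, "wz": 0, "gripper": 1},
  {"tx": 0, "ty": 0, "tz": -15, "wx": 0, "wy": 0, "wz": 0, "gripper": 1},
  {"tx": 0, "ty": 0, "tz": -12, "wx": 0, "wy": 0, "wz": 0, "gripper": 1},
  {"tx": 0, "ty": 0, "tz": -8, "wx": 0, "wy": 0, "wz": 0, "gripper": 1},
  {"tx": 0, "ty": 0, "tz": -5, "wx": 0, "wy": 0, "wz": 0, "gripper": 1},
  {"tx": 0, "ty": 0, "tz": 0, "wx": 0, "wy": 0, "wz": 0, "gripper": 1},
])

```text
time_s: 22.2
position: [0.543, 0.2864, 0.1037]
tool_rot: [[-0.064, 0.998, -0.001], [0.998, 0.064, -0.0], [-0.0, -0.001, -1.0]]
ft_force: [-0.8, -0.1, -0.9]
finger_gap: 0.0139
grasp_force: 40.0
```

Call:
drive_tool([
  {"tx": 0, "ty": 0, "tz": -1, "wx": 0, "wy": 0, "wz": 0, "gripper": 1},
  {"tx": 0, "ty": 0, "tz": 0, "wx": 0, "wy": 0, "wz": 0, "gripper": 1},
])

```text
time_s: 22.4
position: [0.5435, 0.2867, 0.1034]
tool_rot: [[-0.064, 0.998, 0.001], [0.998, 0.064, 0.0], [0.0, 0.001, -1.0]]
ft_force: [-0.8, 0.7, -1.9]
finger_gap: 0.0138
grasp_force: 40.0
```

Call:
drive_tool([
  {"tx": 0, "ty": 0, "tz": 0, "wx": 0, "wy": 0, "wz": 0, "gripper": 0.4},
  {"tx": 0, "ty": 0, "tz": 0, "wx": 0, "wy": 0, "wz": 0, "gripper": 0},
  {"tx": 0, "ty": 0, "tz": 0, "wx": 0, "wy": 0, "wz": 0, "gripper": -0.4},
  {"tx": 0, "ty": 0, "tz": 0, "wx": 0, "wy": 0, "wz": 0, "gripper": -0.5},
  {"tx": 0, "ty": 0, "tz": 0, "wx": 0, "wy": 0, "wz": 0, "gripper": -0.5},
  {"tx": 0, "ty": 0, "tz": 10, "wx": 0, "wy": 0, "wz": 0, "gripper": -0.5},
  {"tx": 0, "ty": 0, "tz": 30, "wx": 0, "wy": 0, "wz": 0, "gripper": -0.5},
  {"tx": 0, "ty": 0, "tz": 40, "wx": 0, "wy": 0, "wz": 0, "gripper": -1},
  {"tx": 0, "ty": -30, "tz": 40, "wx": 0, "wy": 0, "wz": 0, "gripper": -1},
  {"tx": 0, "ty": -40, "tz": 30, "wx": 0, "wy": 0, "wz": 0, "gripper": -1},
])

```text
time_s: 23.4
position: [0.5435, 0.2173, 0.2564]
tool_rot: [[-0.067, 0.998, 0.004], [0.998, 0.067, 0.001], [0.001, 0.004, -1.0]]
ft_force: [1.3, -0.1, -0.4]
finger_gap: 0.0888
grasp_force: 0.0
```

Run:
```python
from h import *
np.set_printoptions(precision=4,suppress=True)
s=sensors.sense(); print(s["position"],s["tool_rot"])
p=imaging.snapshot("wrist"); save(p,"w4.png")
P=cloud(p,np.arange(480)[:,None]*np.ones((1,640))<280)
for n,lo,hi,R in(("keytop",.126,.1325,.09),("cheeks",.132,.14,.09),("base",.006,.014,.12)):
    A=P[(P[:,2]>lo)&(P[:,2]<hi)&(np.hypot(P[:,0]-.543,P[:,1]-.287)<R)]
    print(n,len(A),cv2.minAreaRect((A[:,:2]*1000).astype(np.float32)) if len(A)>5 else 0, A.mean(0))
```

```text
[0.5435 0.2173 0.2564] [[-0.0671  0.9977  0.0036]
 [ 0.9977  0.0671  0.0011]
 [ 0.0009  0.0037 -1.    ]]
keytop 4407 ((543.9254760742188, 286.2886962890625), (52.385284423828125, 129.2215576171875), 3.5936450958251953) [0.5426 0.2891 0.1297]
cheeks 1079 ((543.65478515625, 283.0081481933594), (53.093074798583984, 109.24623107910156), 3.7403576374053955) [0.5432 0.2896 0.1348]
base 8861 ((543.3292236328125, 286.6927795410156), (100.4211196899414, 118.86354064941406), 3.760931968688965) [0.5423 0.2874 0.0108]
```

View pics/w4.png

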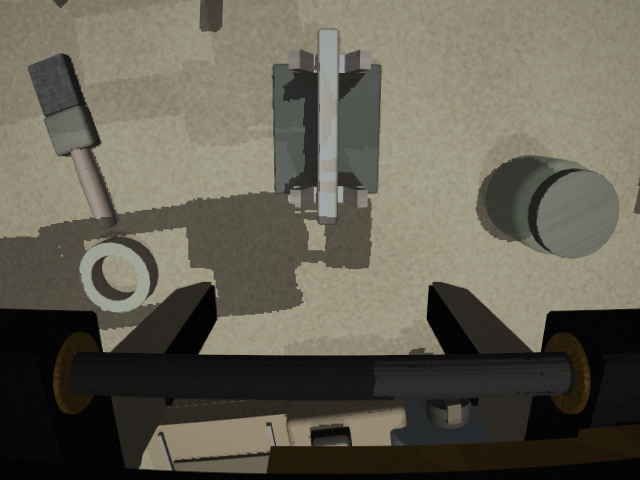

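The key is back in its seats, bar at (328,125), aligned with the stand. Now back to the shutter.

Call:
drive_tool([
  {"tx": 0, "ty": -20, "tz": 20, "wx": 0, "wy": 0, "wz": -0.13, "gripper": -1},
  {"tx": -8, "ty": -30, "tz": 0, "wx": 0, "wy": 0, "wz": -0.13, "gripper": -1},
  {"tx": -8, "ty": -30, "tz": 0, "wx": 0, "wy": 0, "wz": -0.13, "gripper": -1},
  {"tx": -8, "ty": -30, "tz": 0, "wx": 0, "wy": 0, "wz": -0.13, "gripper": -1},
  {"tx": -8, "ty": -30, "tz": 0, "wx": 0, "wy": 0, "wz": -0.13, "gripper": -1},
  {"tx": -8, "ty": -30, "tz": 0, "wx": 0, "wy": 0, "wz": -0.13, "gripper": -1},
  {"tx": -8, "ty": -30, "tz": 0, "wx": 0, "wy": 0, "wz": -0.13, "gripper": -1},
  {"tx": -8, "ty": -30, "tz": 0, "wx": 0, "wy": 0, "wz": -0.13, "gripper": -1},
  {"tx": -8, "ty": -30, "tz": 0, "wx": 0, "wy": 0, "wz": -0.13, "gripper": -1},
  {"tx": -8, "ty": -30, "tz": 0, "wx": 0, "wy": 0, "wz": -0.13, "gripper": -1},
])

```text
time_s: 24.45
position: [0.4707, -0.0746, 0.2736]
tool_rot: [[0.946, 0.323, 0.001], [0.323, -0.946, -0.0], [0.001, 0.001, -1.0]]
ft_force: [-0.3, 0.4, 0.1]
finger_gap: 0.093
grasp_force: 0.0
```

Call:
drive_tool([
  {"tx": 0, "ty": -20, "tz": 0, "wx": 0, "wy": 0, "wz": -0.132, "gripper": -1},
  {"tx": 0, "ty": 0, "tz": 0, "wx": 0, "wy": 0, "wz": 0, "gripper": -1},
  {"tx": 0, "ty": 0, "tz": 0, "wx": 0, "wy": 0, "wz": 0, "gripper": -1},
])

```text
time_s: 24.75
position: [0.4711, -0.0934, 0.2733]
tool_rot: [[0.979, 0.203, 0.0], [0.203, -0.979, 0.0], [0.001, -0.0, -1.0]]
ft_force: [0.8, 0.2, 0.6]
finger_gap: 0.0928
grasp_force: 0.0
```

Call:
drive_tool([
  {"tx": -0.5, "ty": 4.6, "tz": -30, "wx": 0, "wy": 0, "wz": 0, "gripper": -1},
  {"tx": 0, "ty": 0, "tz": -40, "wx": 0, "wy": 0, "wz": 0, "gripper": -0.6},
  {"tx": 0, "ty": 0, "tz": -40, "wx": 0, "wy": 0, "wz": 0, "gripper": -0.4},
  {"tx": 0, "ty": 0, "tz": -30, "wx": 0, "wy": 0, "wz": 0, "gripper": -0.2},
  {"tx": 0, "ty": 0, "tz": -25, "wx": 0, "wy": 0, "wz": 0, "gripper": -0.2},
  {"tx": 0, "ty": 0, "tz": -12, "wx": 0, "wy": 0, "wz": 0, "gripper": -0.2},
  {"tx": 0, "ty": 0, "tz": 0, "wx": 0, "wy": 0, "wz": 0, "gripper": -0.2},
])

```text
time_s: 25.45
position: [0.4698, -0.0875, 0.0948]
tool_rot: [[0.979, 0.204, -0.003], [0.204, -0.979, 0.001], [-0.003, -0.002, -1.0]]
ft_force: [0.3, -0.0, -0.2]
finger_gap: 0.056
grasp_force: 0.0
```

Call:
drive_tool([
  {"tx": 0, "ty": 0, "tz": -5, "wx": 0, "wy": 0, "wz": 0, "gripper": 1},
  {"tx": 0, "ty": 0, "tz": 0, "wx": 0, "wy": 0, "wz": 0, "gripper": 1},
  {"tx": 0, "ty": 0, "tz": 0, "wx": 0, "wy": 0, "wz": 0, "gripper": 1},
  {"tx": 0, "ty": 0, "tz": 0, "wx": 0, "wy": 0, "wz": 0, "gripper": 1},
  {"tx": 0, "ty": 0, "tz": 0, "wx": 0, "wy": 0, "wz": 0, "gripper": 1},
  {"tx": 0, "ty": 0, "tz": 0, "wx": 0, "wy": 0, "wz": 0, "gripper": 1},
  {"tx": 0, "ty": 0, "tz": 0, "wx": 0, "wy": 0, "wz": 0, "gripper": 1},
  {"tx": 0, "ty": 0, "tz": 0, "wx": 0, "wy": 0, "wz": 0, "gripper": 1},
], grip_force=20)

```text
time_s: 26.25
position: [0.4708, -0.089, 0.0912]
tool_rot: [[0.98, 0.201, 0.0], [0.201, -0.98, -0.0], [0.0, 0.0, -1.0]]
ft_force: [-0.4, -0.3, 2.3]
finger_gap: 0.0116
grasp_force: 20.0
```

Gripped. Slide along -y (direction 0.204, -0.979): about 99 mm, then small steps to the stop.

Call:
drive_tool([
  {"tx": 1.6, "ty": -7.8, "tz": 0, "wx": 0, "wy": 0, "wz": 0, "gripper": 1},
  {"tx": 2, "ty": -9.8, "tz": 0, "wx": 0, "wy": 0, "wz": 0, "gripper": 1},
  {"tx": 2, "ty": -9.8, "tz": 0, "wx": 0, "wy": 0, "wz": 0, "gripper": 1},
  {"tx": 2, "ty": -9.8, "tz": 0, "wx": 0, "wy": 0, "wz": 0, "gripper": 1},
  {"tx": 2, "ty": -9.8, "tz": 0, "wx": 0, "wy": 0, "wz": 0, "gripper": 1},
  {"tx": 2, "ty": -9.8, "tz": 0, "wx": 0, "wy": 0, "wz": 0, "gripper": 1},
  {"tx": 2, "ty": -9.8, "tz": 0, "wx": 0, "wy": 0, "wz": 0, "gripper": 1},
  {"tx": 2, "ty": -9.8, "tz": 0, "wx": 0, "wy": 0, "wz": 0, "gripper": 1},
  {"tx": 2, "ty": -9.8, "tz": 0, "wx": 0, "wy": 0, "wz": 0, "gripper": 1},
  {"tx": 0, "ty": 0, "tz": 0, "wx": 0, "wy": 0, "wz": 0, "gripper": 1},
])

```text
time_s: 27.25
position: [0.4886, -0.1777, 0.0912]
tool_rot: [[0.98, 0.2, 0.001], [0.2, -0.98, -0.002], [0.0, 0.002, -1.0]]
ft_force: [0.4, -2.2, 4.8]
finger_gap: 0.0117
grasp_force: 20.0
```

Call:
drive_tool([
  {"tx": 1, "ty": -4.9, "tz": 0, "wx": 0, "wy": 0, "wz": 0, "gripper": 1},
  {"tx": 0.6, "ty": -2.9, "tz": 0, "wx": 0, "wy": 0, "wz": 0, "gripper": 1},
  {"tx": 0.6, "ty": -2.9, "tz": 0, "wx": 0, "wy": 0, "wz": 0, "gripper": 1},
  {"tx": 0, "ty": 0, "tz": 0, "wx": 0, "wy": 0, "wz": 0, "gripper": 1},
])

```text
time_s: 27.65
position: [0.4906, -0.1871, 0.0912]
tool_rot: [[0.98, 0.201, 0.0], [0.201, -0.98, -0.001], [0.0, 0.001, -1.0]]
ft_force: [-1.7, -0.4, 5.3]
finger_gap: 0.0116
grasp_force: 20.0
```

Call:
drive_tool([
  {"tx": 0.6, "ty": -2.9, "tz": 0, "wx": 0, "wy": 0, "wz": 0, "gripper": 1},
  {"tx": 0, "ty": 0, "tz": 0, "wx": 0, "wy": 0, "wz": 0, "gripper": 1},
])

```text
time_s: 27.85
position: [0.4911, -0.1899, 0.0912]
tool_rot: [[0.98, 0.201, 0.0], [0.201, -0.98, -0.001], [0.0, 0.001, -1.0]]
ft_force: [-1.8, 0.5, 5.3]
finger_gap: 0.0117
grasp_force: 20.0
```

Call:
drive_tool([
  {"tx": 0.6, "ty": -2.9, "tz": 0, "wx": 0, "wy": 0, "wz": 0, "gripper": 1},
  {"tx": 0, "ty": 0, "tz": 0, "wx": 0, "wy": 0, "wz": 0, "gripper": 1},
])

```text
time_s: 28.05
position: [0.4913, -0.1912, 0.0912]
tool_rot: [[0.98, 0.201, -0.001], [0.201, -0.98, 0.002], [-0.0, -0.002, -1.0]]
ft_force: [-1.3, 5.1, 8.0]
finger_gap: 0.0121
grasp_force: 20.0
```

Call:
drive_tool([
  {"tx": 0.6, "ty": -2.9, "tz": 0, "wx": 0, "wy": 0, "wz": 0, "gripper": 1},
  {"tx": 0, "ty": 0, "tz": 0, "wx": 0, "wy": 0, "wz": 0, "gripper": 1},
])

```text
time_s: 28.25
position: [0.4913, -0.1912, 0.0911]
tool_rot: [[0.98, 0.201, -0.002], [0.201, -0.98, 0.007], [-0.001, -0.007, -1.0]]
ft_force: [-1.4, 15.3, 13.3]
finger_gap: 0.0123
grasp_force: 20.0
```

Call:
drive_tool([
  {"tx": -0.8, "ty": 3.9, "tz": 0, "wx": 0, "wy": 0, "wz": 0, "gripper": 1},
  {"tx": 0, "ty": 0, "tz": 0, "wx": 0, "wy": 0, "wz": 0, "gripper": 0.4},
  {"tx": 0, "ty": 0, "tz": 0, "wx": 0, "wy": 0, "wz": 0, "gripper": 0},
  {"tx": 0, "ty": 0, "tz": 0, "wx": 0, "wy": 0, "wz": 0, "gripper": -0.3},
  {"tx": 0, "ty": 0, "tz": 0, "wx": 0, "wy": 0, "wz": 0, "gripper": -0.3},
  {"tx": 0, "ty": 0, "tz": 30, "wx": 0, "wy": 0, "wz": 0, "gripper": -0.3},
  {"tx": 0, "ty": 0, "tz": 40, "wx": 0, "wy": 0, "wz": 0, "gripper": -0.3},
  {"tx": -20, "ty": 0, "tz": 45, "wx": 0, "wy": 0, "wz": 0, "gripper": -0.3},
  {"tx": -40, "ty": 0, "tz": 45, "wx": 0, "wy": 0, "wz": 0, "gripper": -0.3},
  {"tx": -20, "ty": 0, "tz": 20, "wx": 0, "wy": 0, "wz": 0, "gripper": -0.3},
])

```text
time_s: 29.25
position: [0.4177, -0.1912, 0.2665]
tool_rot: [[0.979, 0.202, 0.003], [0.202, -0.979, -0.003], [0.002, 0.003, -1.0]]
ft_force: [0.2, -0.3, 1.2]
finger_gap: 0.0607
grasp_force: 0.0
```

Run:
```python
from h import *
p=imaging.snapshot("wrist"); save(p,"w5.png")
P=cloud(p,np.arange(480)[:,None]*np.ones((1,640))<250)
A=P[(P[:,2]>.108)&(P[:,2]<.125)&(P[:,0]>.38)&(P[:,0]<.54)&(P[:,1]<.03)&(P[:,1]>-.3)]
print(cv2.minAreaRect((A[:,:2]*1000).astype(np.float32)))
```

```text
((490.8041076660156, -191.3519287109375), (48.891685485839844, 12.163026809692383), 11.350375175476074)
```

View pics/w5.png

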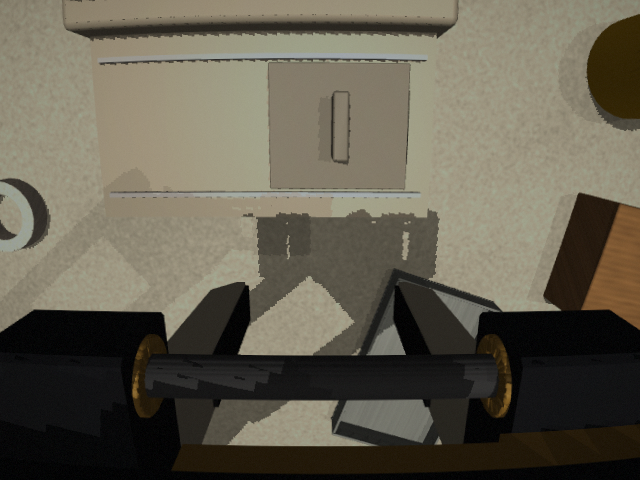

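The shutter is fully shut, with the plate covering both wells and the rib at (341,127). The gripper is clear of everything.

```bash
python3 -c "
from station import robot; print(robot.job_done())"
```

```text
the job is handed in; nothing more can be done
None
```

The job is handed in after about 29 s: shutter opened to its stop, round-well button pressed to the bottom with the key and held for about a second, key hung back on its stand, and shutter slid fully shut.

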